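# File the wooden plaques in the slotted rack

### The arm

A 6-joint arm with a two-finger parallel gripper is mounted at the origin on the work surface. World frame = base frame: x ahead of the robot, y to its left, z up, the work surface at z = 0. Lengths are in m, angles in rad, forces in N, time in s.
With the tool pointing down it reaches from about 0.4 to 0.825 m from the base axis. Payload 7 kg.
Tool frame: the origin (TCP) lies midway between the tips of the shut fingers; the grasp point (between the pads) lies 19 mm behind it; z points along the fingers, x is the direction in which the jaws open and shut, and the axes are right-handed (so a half turn about z gives the same grasp; the last joint's range is limited). The gripper opens to 88 mm and grips with 3 to 60 N. Pads are 19 mm wide; open, the fingers measure 130 mm over their backs; the gripper's body (78 mm by 193 mm) begins 47 mm behind the grasp point.
Start: joints at [-0.822, 0.359, 0.012, 0, -1.224, -0.288], TCP at [0.3, -0.605, 0.227] pointing down, gripper open.
Joint ranges: [-3.07, 3.07], [-1.43, 2.12], [-1.02, 1.25], [-3.03, 1.67], [-3.05, -0], [-3.03, 3.03]. Speed limits (rad/s): [2.39, 2.39, 3.01, 3.14, 3.14, 3.14].

### API

Orientations are given as [roll, pitch, yaw] about the fixed x, y, z axes, in that order (R = Rz(yaw) Ry(pitch) Rx(roll)).
In Python, from station import status, eyes, workorder gives the robot as it stands.
- The arm moves only by the shell command python3 -m jog 'ROWS' [OPENING] [FORCE]. ROWS is JSON, a list of rows, each a list of 6 numbers: the shift along the world's x, y, z in mm, then the turn, a rotation vector about the world's x, y, z in rad. A call has 1 to 12 rows; each row shifts and turns the pose as measured when the row begins; what a row does not reach is not made up. A row lasts 1/10 s, in which the tool goes at most 50 mm and 8.59 degrees, less where a joint would pass 70% of its speed; a pose out of reach is approached as far as the arm can. A call with a gripper value outside its range is refused whole. OPENING is the opening, from 0 (shut) to 1 (fully open), set as the call begins (- or left out, the last holds). The fingers move at their own pace and stop on an object; FORCE is the grip in N (left out, the last holds). Time passes only in rows, so rows that do not move let the fingers close. It gives the time, the measured TCP pose, the force and the opening at its end, in the units of the state.
- status.get_state(): the state, without advancing time (a new reading comes with each control period).
- eyes.grab_frame(name): name is "scene" or "side" or "wrist"; returns the picture (480x640x3 uint8, blue, green, red); there is no depth.
- eyes.calibration(name): a dict with "camera_matrix" (3x3 intrinsics, pixels), "cam_to_world" (4x4, takes a point from camera to world coordinates); the wrist camera has in their place "hand_eye" (4x4, takes a point from camera to tool coordinates, whose origin is the TCP and whose axes are the tool frame's). Camera axes: x right, y up, looking along -z (the intrinsics and any distortion apply to the point x, -y, -z); pixel columns grow to the right and rows downward; lengths in m; the calibration is good to about 2 mm. A picture is of the moment at which its call begins: read the wrist's pose just before it. calibration takes no time and is no camera call.
- workorder.job_done(): hands the job in, once; it reports no verdict.
The state is a dict: "t": time; "q": joint angles; "qd": joint speeds; "joint_efforts": joint torques, N m; "eef_pos": TCP position; "ee_rot": TCP orientation; "force": force on the tool from outside, world axes, zero at the start; "moment": the same for the moment, N m; "width": finger opening in m.
Only numpy, scipy, OpenCV 4.12 (cv2) and the standard library are available. Lean on these libraries where they do the work, as an engineer would, in place of code of your own. Each camera call takes 0.05 s, during which the arm holds its last target. There are 200 camera calls.

### The job

Tidy the craft table: put the two blank wooden plaques that stand on the table into the wooden rack, each in the slot that matches its thickness: the thin one in the medium slot at one end, the thick one in the wide slot at the other end. Slide each straight down until it sits on the slot's floor, roughly centred along the slot so that it does not stick out at the ends, and let go.

Things in the scene. Friction and masses are not known exactly. Their poses are not given: they have to be found in the camera images.
- thin_plaque: Light wooden rectangular plaque, 20 mm thick, 110 mm long and 100 mm tall, about 110 g, standing upright on one long edge on the table, with two small dark hanging holes near the top of its faces. Origin: centre of its underside; x along its 110 mm length, y across its thickness, z up. It is meant to be pinched across its thickness near its top edge, then lowered straight down.
- thick_plaque: Light wooden rectangular plaque, 38 mm thick, 110 mm long and 100 mm tall, about 210 g, standing upright on one long edge on the table, with two small dark hanging holes near the top of its faces. Origin: centre of its underside; x along its 110 mm length, y across its thickness, z up. It is meant to be pinched across its thickness near its top edge, then lowered straight down.
- slot_medium (a point): Centre of the floor of the medium (end) groove of the fixed wooden rack: 30 mm wide at the floor, 48 mm deep, with rounded (8 mm) lips; the groove floor is 10 mm above the table and the rack's top 58 mm above it. x runs along the groove (150 mm long, open at both ends), y across it, z up. This slot is for the thin plaque. The rack is 150 mm by 217 mm; between this groove and the wide one, whose centre lies 145 mm away along +y, a 9 mm crack-like groove fits neither plaque.
- slot_wide (a point): Centre of the floor of the wide (other end) groove of the fixed wooden rack: 50 mm wide at the floor, 48 mm deep, with rounded (8 mm) lips; the groove floor is 10 mm above the table and the rack's top 58 mm above it. x runs along the groove (150 mm long, open at both ends), y across it, z up. This slot is for the thick plaque.
Things that resemble listed ones, but are neither listed nor needed, are in the scene too. What is shaped like the thick_plaque but orange is not meant. What is shaped like the thin_plaque but green is not meant.

How it is judged:
At the end, for the whole second after the job is handed in: The thin plaque stands in the 30 mm slot and the thick plaque in the 50 mm slot, each with its underside on the slot's floor (within 6 mm), its centre within 25 mm of the slot's middle along the slot, still upright (leaning less than about 17 degrees, as the slot allows) and at rest (x of thin_plaque in the frame of slot_medium between -0.025 and 0.025 m and y of thin_plaque in the frame of slot_medium between -0.012 and 0.012 m and z of thin_plaque in the frame of slot_medium between -0.004 and 0.006 m and angle between each of thin_plaque, thick_plaque's own z axis and vertical below 0.3 rad and angle between the x axis of thin_plaque and the x axis of slot_medium, either way round below 0.35 rad and linear speed of each of thin_plaque, thick_plaque below 0.03 m/s and x of thick_plaque in the frame of slot_wide between -0.025 and 0.025 m and y of thick_plaque in the frame of slot_wide between -0.014 and 0.014 m and z of thick_plaque in the frame of slot_wide between -0.004 and 0.006 m and angle between the x axis of thick_plaque and the x axis of slot_wide, either way round below 0.35 rad); the robot touches nothing.
It also fails if it takes over 58 s, if anything falls off the work surface, if the arm or the gripper's body presses on something with over 40 N, if the wrist force passes 120 N, or if a joint passes its speed limit or range.

## Working session

There is one attempt and no reset: what is moved stays moved. The work goes in short steps, Python scripts to look and compute and a shell command to move; the robot and the scene stay as the last step left them, time stands still between calls to the robot, and variables do not carry over. Pictures are saved under pics/ and viewed, about 8 in all and at most 12, crops included, and the job is handed in when it is done.

```bash
mkdir -p pics; ls; python3 - <<'E'
from station import status, eyes
import cv2
s=status.get_state(); print(s)
for n in ("scene","side"):
    im=eyes.grab_frame(n); cv2.imwrite(f"pics/{n}0.png",im)
    c=eyes.calibration(n); print(n,{k:(v.tolist() if hasattr(v,'tolist') else v) for k,v in c.items()})
print(eyes.calibration("wrist"))
E
```

```text
pics
{'t': 0.0, 'q': array([-8.21879618e-01,  3.59396473e-01,  1.10959684e-02, -3.85037205e-04,
       -1.22411530e+00, -2.88094034e-01]), 'qd': array([-8.78894913e-05, -1.79644879e-03, -1.02374562e-03,  1.41035656e-03,
       -5.62221714e-04,  1.74399987e-05]), 'joint_efforts': array([-4.33679752e-04, -5.82718134e+01,  2.93046999e+01,  6.99684441e+00,
        6.78255004e-03, -1.45636864e-04]), 'eef_pos': array([ 0.29993302, -0.60416342,  0.22562636]), 'ee_rot': array([-3.14147951e+00, -1.65558505e-03,  2.03148779e+00]), 'force': array([0.69352207, 0.002957  , 0.47280981]), 'moment': array([ 0.04208356, -0.0279311 ,  0.01557738]), 'width': 0.08802132610343667}
scene {'camera_matrix': [[562.091132005738, 0.0, 313.08308573401354], [0.0, 562.091132005738, 243.13770902116516], [0.0, 0.0, 1.0]], 'cam_to_world': [[0.6529148458462871, -0.6485048731065352, 0.39133570451799543, 0.9511307189551861], [0.7574306825024264, 0.5583483011108423, -0.3384463559421857, -0.3217333389489221], [0.0009824853320190535, 0.517386320077863, 0.8557513835915541, 0.9005795808230783], [0.0, 0.0, 0.0, 1.0]]}
side {
[... 245 characters left out ...]
8984, -0.421498174636005, 0.7052699285823399, 0.8389410484511717], [-0.014726838527031489, 0.863488619011054, 0.5041532753690896, 0.6323293466498826], [0.0, 0.0, 0.0, 1.0]]}
{'camera_matrix': array([[410.74035303,   0.        , 314.41516505],
       [  0.        , 410.74035303, 242.58089341],
       [  0.        ,   0.        ,   1.        ]]), 'hand_eye': array([[ 9.99999739e-01,  9.55675428e-05,  7.16829809e-04,
         4.17397432e-04],
       [ 2.80074725e-04, -9.65053653e-01, -2.62052224e-01,
        -6.84809236e-02],
       [ 6.66735539e-04,  2.62052356e-01, -9.65053428e-01,
        -1.57540404e-01],
       [ 0.00000000e+00,  0.00000000e+00,  0.00000000e+00,
         1.00000000e+00]])}
```

View pics/scene0.png

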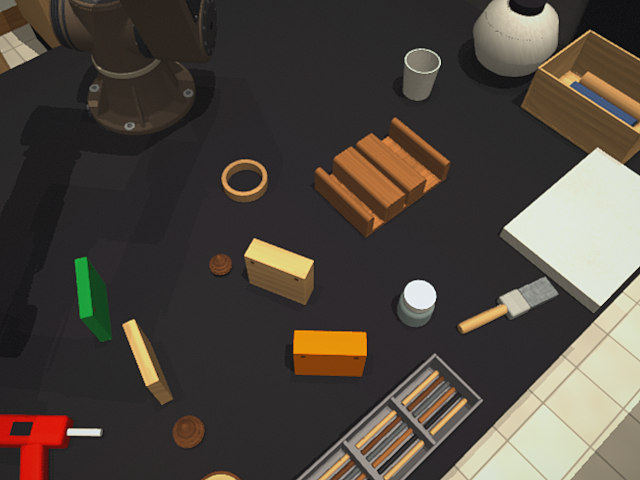

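View pics/side0.png

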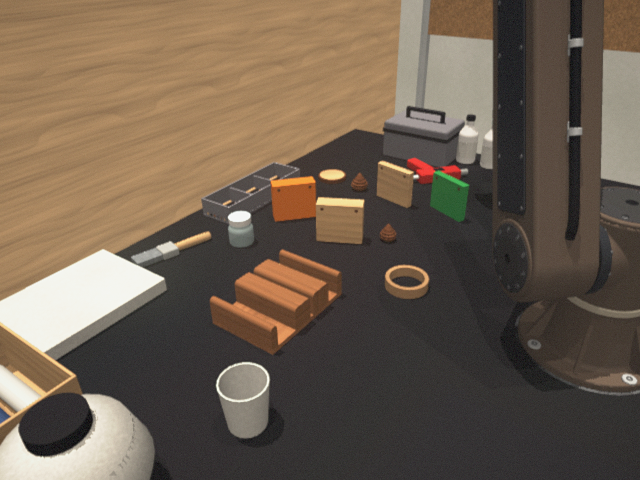

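The candidates in the scene view are:
- Natural-wood thin plaque at about (147,360).
- Natural-wood thick plaque at about (279,270).
- Orange block at (330,353) and green block at (92,300), both decoys by colour.
- Rack at about (383,177).

Next I'll check these in one enlarged crop.

```bash
python3 - <<'E'
import cv2,numpy as np
im=cv2.imread("pics/scene0.png")
a=cv2.resize(im[230:415,110:320],None,fx=2,fy=2,interpolation=cv2.INTER_CUBIC)
b=cv2.resize(im[110:240,305:460],None,fx=2.4,fy=2.4,interpolation=cv2.INTER_CUBIC)
o=np.zeros((370,800,3),np.uint8); o[:a.shape[0],:420]=a; o[:b.shape[0],425:425+b.shape[1]]=b
cv2.imwrite("pics/crop1.png",o); print(b.shape)
E
```

```text
(312, 372, 3)
```

View pics/crop1.png

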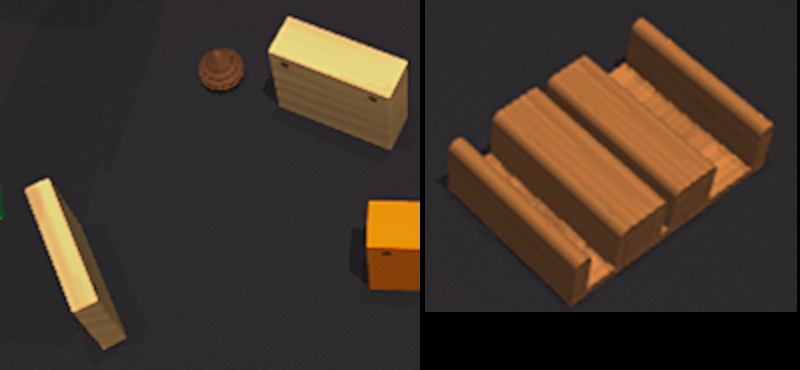

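The crop confirms the natural-wood thin plaque (lower left) and thick plaque (top). The rack's narrower groove is at lower left and its wider one at upper right. Now I'll convert the corners to world positions.

```bash
cat > h.py <<'E'
import numpy as np
from station import status, eyes
from scipy.spatial.transform import Rotation as R
def cam(name,st=None):
    c=eyes.calibration(name); K=np.array(c["camera_matrix"])
    if name=="wrist":
        T=np.eye(4);T[:3,:3]=R.from_euler("xyz",st["ee_rot"]).as_matrix();T[:3,3]=st["eef_pos"]
        return K,T@np.array(c["hand_eye"])
    return K,np.array(c["cam_to_world"])
def w(KT,uv,z):
    K,T=KT; uv=np.atleast_2d(np.array(uv,float))
    d=np.c_[(uv[:,0]-K[0,2])/K[0,0],-(uv[:,1]-K[1,2])/K[1,1],-np.ones(len(uv))]@T[:3,:3].T
    s=(z-T[2,3])/d[:,2]; return T[:3,3]+d*s[:,None]
def px(KT,P):
    K,T=KT; p=(np.atleast_2d(P)-T[:3,3])@T[:3,:3]
    return np.c_[K[0,0]*p[:,0]/-p[:,2]+K[0,2],-K[1,1]*p[:,1]/-p[:,2]+K[1,2]]
def rep(n,P):
    e=np.roll(P,-1,0)-P
    print(n,"c",P.mean(0).round(4),"sides",np.linalg.norm(e,axis=1).round(4),"yaw",np.degrees(np.arctan2(e[:,1],e[:,0])).round(1))
E
python3 - <<'E'
from h import *
k=cam("scene")
f=lambda L:np.array(L)/2+[110,230]
g=lambda L:(np.array(L)-[425,0])/2.4+[305,110]
rep("thick",w(k,f([(289,17),(407,62),(391,97),(270,50)]),.1))
rep("thin",w(k,f([(25,187),(48,179),(98,300),(75,311)]),.1))
P=w(k,g([(450,190),(573,304),(767,168)]),0.0); rep("rack",P)
print(P.round(4))
c=(P[0]+P[2])/2; ex=(P[1]-P[0]);ex/=np.linalg.norm(ex);ey=(P[2]-P[1]);ey/=np.linalg.norm(ey)
print("centre",c,"med",c-ey*(108.5-31)/1000,"wide",c+ey*(108.5-41)/1000)
E
```

```text
thick c [ 0.5705 -0.0657  0.1   ] sides [0.1077 0.0346 0.1088 0.0347] yaw [  25.6  -62.5 -154.3  115.7]
thin c [ 0.5597 -0.3231  0.1   ] sides [0.0178 0.108  0.0174 0.1098] yaw [  71.1  -12.1 -103.1  168.1]
rack c [ 0.5483  0.192  -0.    ] sides [0.147  0.2158 0.2664] yaw [   0.2   87.7 -125.8]
[[ 0.4474  0.1198  0.    ]
 [ 0.5944  0.1203 -0.    ]
 [ 0.6032  0.3359  0.    ]]
centre [0.52529913 0.22785611 0.        ] med [ 5.22134921e-01  1.50420733e-01 -3.98776125e-17] wide [5.28055056e-01 2.95299827e-01 3.47321141e-17]
```

Sizes match the descriptions (about 108×35 mm and 109×18 mm tops, rack sides 147/216 mm). The thin plaque is at (0.560,-0.323) and I'll go above it, turning the jaws to 78°.

```bash
python3 -m jog '[[22,23.5,0,0,0,-0.056],[22,23.5,0,0,0,-0.056],[22,23.5,0,0,0,-0.056],[22,23.5,0,0,0,-0.056],[22,23.5,0,0,0,-0.056],[22,23.5,0,0,0,-0.056],[22,23.5,0,0,0,-0.056],[22,23.5,0,0,0,-0.056],[22,23.5,0,0,0,-0.056],[22,23.5,0,0,0,-0.056],[22,23.5,0,0,0,-0.056],[22,23.5,0,0,0,-0.056]]' 0.7
python3 -m jog '[[0,0,0,0,0,0],[0,0,0,0,0,0]]'
python3 - <<'E'
from h import *
import cv2
s=status.get_state(); im=eyes.grab_frame("wrist"); cv2.imwrite("pics/w1.png",im)
print(s["eef_pos"],s["ee_rot"],s["width"],s["force"])
np.save("w1.npy",np.r_[s["eef_pos"],s["ee_rot"]])
E
```

```text
t: 1.3
eef_pos: [0.5672, -0.3111, 0.2195]
ee_rot: [-3.134, -0.009, 1.325]
force: [0.3, -0.6, -0.9]
width: 0.0612
t: 1.5
eef_pos: [0.5694, -0.3076, 0.2181]
ee_rot: [-3.132, -0.009, 1.328]
force: [-1.1, 0.4, -0.7]
width: 0.0611
[ 0.56941705 -0.30757736  0.21811365] [-3.13231445 -0.00940043  1.32809724] 0.06113383790517785 [-1.10740396  0.4183196  -0.69737257]
```

View pics/w1.png

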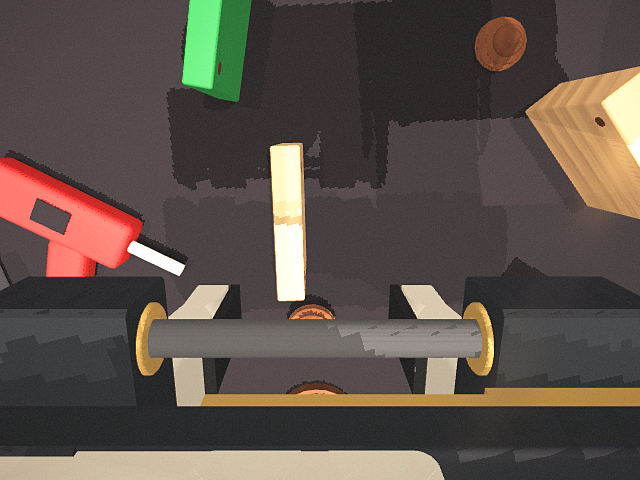

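The wrist view shows the thin plaque's top edge from about (271,146)-(300,145) down to (277,301)-(304,300), with a green block at (215,50) and a wooden knob at (312,312).

```bash
python3 - <<'E'
from h import *
a=np.load("w1.npy"); k=cam("wrist",dict(eef_pos=a[:3],ee_rot=a[3:]))
P=w(k,[(271,146),(300,145),(304,300),(277,301)],.1); rep("thin",P)
c=P.mean(0); print("shift mm",((c-a[:3])*1000).round(1)); print(px(k,[c]))
k=cam("scene"); print("thick-check knob,green", w(k,[(188,432),(108,338)],[.02,0]).round(3))
E
```

```text
thin c [ 0.5592 -0.3211  0.1   ] sides [0.019  0.1089 0.0195 0.1089] yaw [  78.   -12.9 -101.9  166.8]
shift mm [ -10.2  -13.5 -118.1]
[[288.12237331 226.78188753]]
thick-check knob,green [[ 0.679 -0.337  0.02 ]
 [ 0.455 -0.352  0.   ]]
```

```bash
python3 -m jog '[[-5,-7,0,-0.0055,-0.0035,0.01],[-5,-7,0,-0.0055,-0.0035,0.01],[0,0,0,0,0,0],[0,0,-30,0,0,0],[0,0,-30,0,0,0],[0,0,-30,0,0,0],[0,0,0,0,0,0],[0,0,0,0,0,0]]'
```

```text
t: 2.35
eef_pos: [0.5547, -0.3291, 0.129]
ee_rot: [3.136, 0.002, 1.344]
force: [1.0, -0.2, 2.0]
width: 0.0612
```

```bash
python3 -m jog '[[4,7,0,0.005,0,0.005],[0,0,0,0,0,0],[0,0,-20,0,0,0],[0,0,-20,0,0,0],[0,0,-15,0,0,0],[0,0,0,0,0,0],[0,0,0,0,0,0]]'
```

```text
t: 3.05
eef_pos: [0.5654, -0.3233, 0.0839]
ee_rot: [3.121, -0.001, 1.351]
force: [-0.3, 0.6, -0.3]
width: 0.0613
```

```bash
python3 -m jog '[[-5,1,-12,0.003,0.012,0],[0,0,-5,0,0,0],[0,0,0,0,0,0],[0,0,0,0,0,0]]'
```

```text
t: 3.45
eef_pos: [0.5617, -0.3226, 0.0688]
ee_rot: [3.13, -0.001, 1.352]
force: [0.1, 0.8, 0.2]
width: 0.0614
```

```bash
python3 -m jog '[[0,0,-4,0.002,0.008,0],[0,0,0,0,0,0],[0,0,0,0,0,0],[0,0,0,0,0,0],[0,0,0,0,0,0],[0,0,0,0,0,0],[0,0,0,0,0,0]]' 0 25
```

```text
t: 4.15
eef_pos: [0.5621, -0.3228, 0.065]
ee_rot: [3.138, -0.002, 1.352]
force: [0.1, 0.3, -0.9]
width: 0.0202
```

Gripped at a width of 20.2 mm. Next I lift and carry it to the medium slot.

```bash
python3 -m jog '[[0,0,10,0,0,0],[0,0,25,0,0,0],[0,0,30,0,0,0],[0,0,30,0,0,0],[0,0,30,0,0,0],[0,0,25,0,0,0],[0,0,10,0,0,0],[0,0,0,0,0,0]]'
python3 -m jog '[[0,15,0,0,0,0],[-3,30,0,0,0,0.02],[-3,30,0,0,0,0.02],[-3,30,0,0,0,0.02],[-3,30,0,0,0,0.02],[-3,30,0,0,0,0.02],[-3,30,0,0,0,0.02],[-3,30,0,0,0,0.02],[-3,30,0,0,0,0.02],[-3,30,0,0,0,0.02],[-3,30,0,0,0,0.02],[-3,30,0,0,0,0]]'
```

```text
t: 4.95
eef_pos: [0.5592, -0.322, 0.2338]
ee_rot: [3.14, -0.002, 1.351]
force: [-0.8, 0.2, -0.5]
width: 0.0197
t: 6.15
eef_pos: [0.5114, 0.0391, 0.2137]
ee_rot: [-3.114, -0.001, 1.553]
force: [0.5, 0.6, -1.3]
width: 0.0197
```

```bash
python3 -m jog '[[2,25,5,0,-0.008,0],[2,25,5,0,-0.008,0],[2,20,5,0,-0.008,0],[2,12,0,0,0,0],[0,5,0,0,0,0],[0,0,0,0,0,0],[0,0,0,0,0,0]]'
python3 - <<'E'
from h import *
import cv2
s=status.get_state(); im=eyes.grab_frame("wrist"); cv2.imwrite("pics/w2.png",im)
print(s["eef_pos"],s["ee_rot"],s["width"],s["force"])
np.save("w2.npy",np.r_[s["eef_pos"],s["ee_rot"]])
E
```

```text
t: 6.85
eef_pos: [0.5118, 0.1329, 0.2196]
ee_rot: [-3.125, 0.004, 1.558]
force: [-0.7, -0.1, -1.7]
width: 0.0198
[0.51182086 0.13292208 0.21963989] [-3.12458818  0.00408924  1.55800168] 0.01978668061812302 [-0.72484236 -0.11767711 -1.66668985]
```

View pics/w2.png

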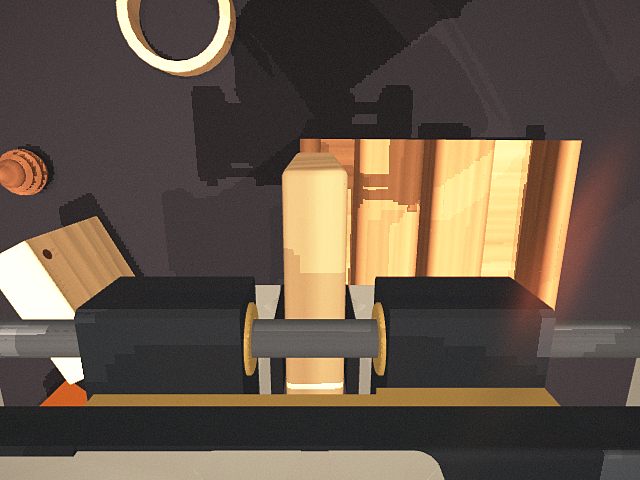

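The wrist view shows the rack's far (robot-side) edge along row 140, from the medium wall's outer corner at (301,140) to the wide wall's at (581,140). The plaque hangs in front of the medium slot. I'll measure the rack against these points.

```bash
python3 - <<'E'
from h import *
a=np.load("w2.npy"); k=cam("wrist",dict(eef_pos=a[:3],ee_rot=a[3:]))
P=w(k,[(301,140),(581,140),(560,300)],.058);print(P.round(4), np.linalg.norm(P[1]-P[0]), np.degrees(np.arctan2(*(P[1]-P[0])[1::-1]))-90,np.degrees(np.arctan2(*(P[2]-P[1])[1::-1])))
# groove features near row 145
print(w(k,[(430,150),(437,150)],.058).round(4), w(k,[(490,145),(532,145)],.01).round(4))
# plaque top & bottom end in image
for z in (a[2]+.035,):print("plaque top end", w(k,[(283,172),(346,172)],z).round(4))
print("plaque bottom end",w(k,[(290,153),(338,153)],a[2]-.065).round(4))
# scene check, predicted corners
from h import px
E
python3 - <<'E'
import cv2
im=cv2.imread("pics/w2.png")[125:310,270:600]
cv2.imwrite("pics/w2c.png",cv2.resize(im,None,fx=2.4,fy=2.4,interpolation=cv2.INTER_CUBIC))
E
```

```text
[[0.4467 0.124  0.058 ]
 [0.4495 0.3354 0.058 ]
 [0.5786 0.3368 0.058 ]] 0.21136868639411058 -0.748772750719624 0.6341221414546386
[[0.4553 0.222  0.058 ]
 [0.4554 0.2273 0.058 ]] [[0.4532 0.2869 0.01  ]
 [0.4537 0.3234 0.01  ]]
plaque top end [[0.4553 0.1255 0.2546]
 [0.4555 0.1443 0.2546]]
plaque bottom end [[0.453  0.1215 0.1546]
 [0.4534 0.147  0.1546]]
```

View pics/w2c.png

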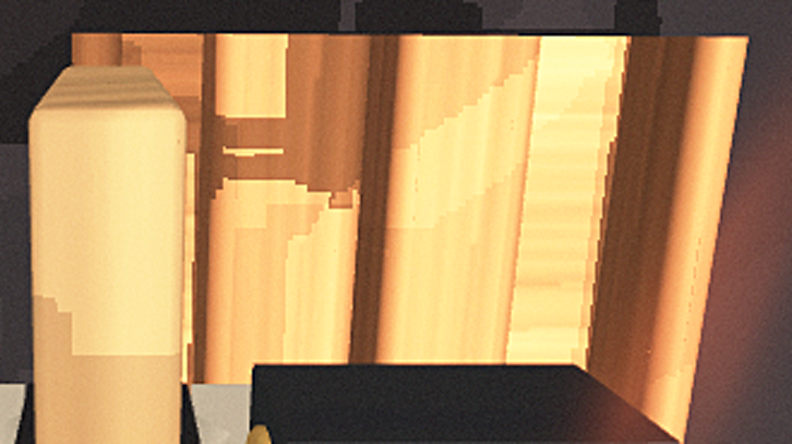

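```bash
python3 -m jog '[[5,6,0,0,-0.006,0],[5,6,0,0,-0.006,0],[3,5,0,0,0,0],[0,0,0,0,0,0],[0,0,-20,0,0,0],[0,0,-25,0,0,0],[0,0,-20,0,0,0],[0,0,0,0,0,0],[0,0,0,0,0,0],[0,0,0,0,0,0]]'
```

```text
t: 7.9
eef_pos: [0.5279, 0.1499, 0.155]
ee_rot: [-3.141, 0.003, 1.555]
force: [-0.3, -0.5, -1.1]
width: 0.0199
```

```bash
python3 -m jog '[[-1,1,-12,0,0,0],[0,0,-10,0,0,0],[0,0,0,0,0,0],[0,0,0,0,0,0]]'
python3 - <<'E'
from h import *
import cv2
a=cv2.resize(eyes.grab_frame("scene")[90:250,290:480],None,fx=2.1,fy=2.1,interpolation=cv2.INTER_CUBIC)
b=cv2.resize(eyes.grab_frame("side")[190:360,190:380],None,fx=2.1,fy=2.1,interpolation=cv2.INTER_CUBIC)
o=np.zeros((max(a.shape[0],b.shape[0]),798,3),np.uint8);o[:a.shape[0],:a.shape[1]]=a;o[:b.shape[0],399:399+b.shape[1]]=b
cv2.imwrite("pics/c3.png",o); print(status.get_state()["eef_pos"])
E
```

```text
t: 8.3
eef_pos: [0.5279, 0.1517, 0.1334]
ee_rot: [3.139, 0.001, 1.555]
force: [0.1, -1.5, -0.8]
width: 0.0199
[0.52792198 0.15171034 0.13355241]
```

View pics/c3.png

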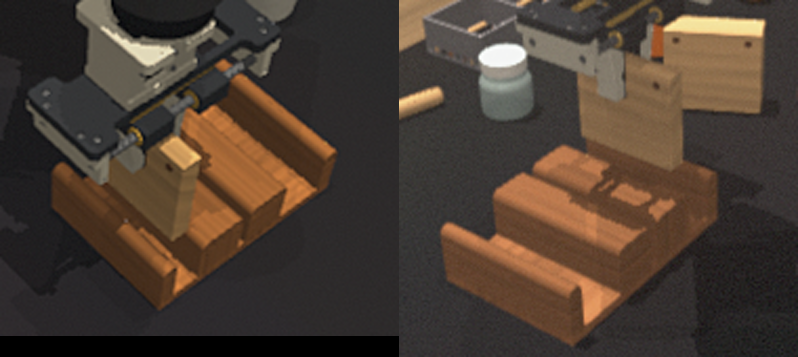

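```bash
python3 - <<'E'
from h import *
k=cam("scene")
print(w(k,np.array([(180,241),(197,152),(164,156)])/2.1+[290,90],[.0685,.1685,.1685]).round(4))
k=cam("side")
print(w(k,(np.array([(582,135),(681,168),(681,70)])-[399,0])/2.1+[190,190],[.0685,.0685,.1685]).round(4))
E
```

```text
[[0.5831 0.1458 0.0685]
 [0.5741 0.1599 0.1685]
 [0.56   0.1372 0.1685]]
[[0.5797 0.1575 0.0685]
 [0.4655 0.1516 0.0685]
 [0.4694 0.1439 0.1685]]
```

The views put the plaque over the medium (front-left) slot, with its centre at y ≈ 0.150±0.005 against a target of 0.1515. I'll lower it while watching the force.

```bash
python3 -m jog '[[-2,0,-12,0,0,0],[0,0,-12,0,0,0],[0,0,-10,0,0,0],[0,0,0,0,0,0],[0,0,0,0,0,0]]'
```

```text
t: 8.9
eef_pos: [0.5255, 0.1515, 0.0962]
ee_rot: [3.14, 0.001, 1.555]
force: [0.4, -0.4, -1.4]
width: 0.02
```

```bash
python3 -m jog '[[0,0,-8,0,0,0],[0,0,-6,0,0,0],[0,0,0,0,0,0],[0,0,0,0,0,0]]'
```

```text
t: 9.3
eef_pos: [0.5258, 0.1517, 0.0812]
ee_rot: [3.139, 0.001, 1.555]
force: [0.3, -0.1, -1.2]
width: 0.0197
```

No contact force so far, and the underside is about 6 mm above the floor.

```bash
python3 -m jog '[[0,0,-4,0,0,0],[0,0,0,0,0,0],[0,0,-2,0,0,0],[0,0,0,0,0,0],[0,0,0,0,0,0]]'
```

```text
t: 9.8
eef_pos: [0.5262, 0.1519, 0.0753]
ee_rot: [3.138, -0.0, 1.555]
force: [-0.2, 0.7, -1.5]
width: 0.0201
```

```bash
python3 -m jog '[[0,0,-1,0,0,0],[0,0,0,0,0,0],[0,0,0,0,0,0]]'; python3 -m jog '[[0,0,0,0,0,0],[0,0,0,0,0,0],[0,0,0,0,0,0],[0,0,0,0,0,0],[0,0,15,0,0,0],[0,0,25,0,0,0],[0,0,30,0,0,0],[0,0,30,0,0,0],[0,0,30,0,0,0],[0,0,0,0,0,0]]' 0.8
```

```text
t: 10.1
eef_pos: [0.5265, 0.1521, 0.0753]
ee_rot: [3.137, -0.0, 1.556]
force: [0.3, 0.5, -1.3]
width: 0.0198
t: 11.1
eef_pos: [0.5257, 0.1511, 0.2093]
ee_rot: [3.139, 0.002, 1.556]
force: [0.4, -0.2, 0.2]
width: 0.07
```

```bash
python3 -m jog '[[5,-24,1,0,0,0.052],[5,-24,1,0,0,0.052],[5,-24,1,0,0,0.052],[5,-24,1,0,0,0.052],[5,-24,1,0,0,0.052],[5,-24,1,0,0,0.052],[5,-24,1,0,0,0.052],[4,-24,1,0,0,0.052],[4,-15,1,0,0,0.04],[0,0,0,0,0,0],[0,0,0,0,0,0]]' 1
python3 - <<'E'
from h import *
import cv2
s=status.get_state(); im=eyes.grab_frame("wrist")
sc=eyes.grab_frame("scene")[90:250,290:480]
sc=cv2.resize(sc,None,fx=1.3,fy=1.3); im2=im.copy(); im2[-sc.shape[0]:,-sc.shape[1]:]=sc
cv2.imwrite("pics/w4.png",im2)
print(s["eef_pos"],s["ee_rot"],s["width"],s["force"])
np.save("w4.npy",np.r_[s["eef_pos"],s["ee_rot"]])
E
```

```text
t: 12.2
eef_pos: [0.5682, -0.0632, 0.2156]
ee_rot: [3.14, -0.002, 2.031]
force: [-0.3, -0.5, -0.0]
width: 0.0876
[ 0.56818628 -0.0632189   0.21560641] [ 3.14005887e+00 -1.51684833e-03  2.03079963e+00] 0.08762194313294672 [-0.32641978 -0.46374012 -0.01773649]
```

View pics/w4.png

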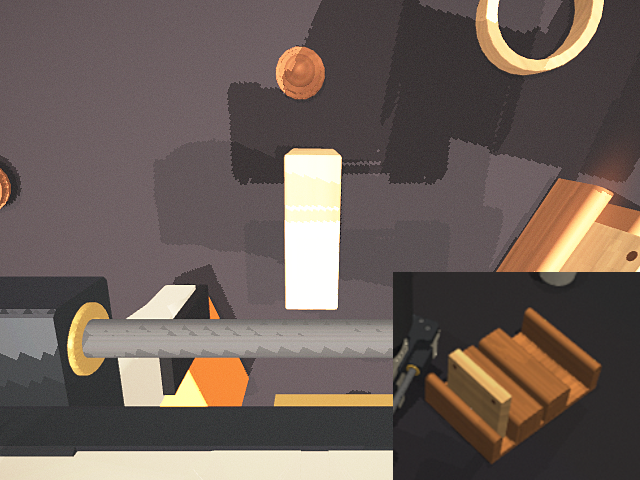

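The inset shows the thin plaque standing in the medium slot. In the wrist view the thick plaque's top runs (284,155)-(341,155)-(337,310)-(285,310), with the orange block beyond the left finger at (215,380), so I check clearance.

```bash
python3 - <<'E'
from h import *
a=np.load("w4.npy"); k=cam("wrist",dict(eef_pos=a[:3],ee_rot=a[3:]))
P=w(k,[(284,155),(341,155),(337,310),(285,310)],.1); rep("thick",P)
c=P.mean(0); print("shift",((c-a[:3])*1000).round(1))
O=w(cam("scene"),[(294,332),(366,332),(366,353),(294,353)],.1);rep("orange",O)
d=np.array([np.cos(a[5]),np.sin(a[5])]); n=np.array([d[1],-d[0]])
print("jaw/len coords of orange mm",((O-c)[:,:2]@np.c_[d,n]*1000).round(0).tolist())
E
```

```text
thick c [ 0.5702 -0.0639  0.1   ] sides [0.0371 0.1096 0.0375 0.1095] yaw [ 116.3   25.8  -63.7 -154.4]
shift [   2.    -0.6 -115.6]
orange c [ 0.7337 -0.0997  0.1   ] sides [0.1094 0.0334 0.1072 0.0333] yaw [  49.3  -43.6 -130.7  140.2]
jaw/len coords of orange mm [[-111.0, 74.0], [-68.0, 175.0], [-99.0, 186.0], [-141.0, 88.0]]
```

Clear, so I descend and grip.

```bash
python3 -m jog '[[1,0,-20,0,0,0],[1,0,-30,0,0,0],[0,0,-30,0,0,0],[0,0,-30,0,0,0],[0,0,-20,0,0,0],[0,0,0,0,0,0],[0,0,0,0,0,0],[0,0,0,0,0,0]]'
```

```text
t: 13.1
eef_pos: [0.5711, -0.0565, 0.0847]
ee_rot: [3.134, 0.0, 2.036]
force: [0.2, -0.2, 0.0]
width: 0.0878
```

```bash
python3 -m jog '[[-1,-7,-8,0,0,0],[0,0,-8,0,0,0],[0,0,-2,0,0,0],[0,0,0,0,0,0],[0,0,0,0,0,0]]'
```

```text
t: 13.6
eef_pos: [0.572, -0.0638, 0.0685]
ee_rot: [3.129, 0.002, 2.036]
force: [-0.5, 0.0, -0.3]
width: 0.0874
```

```bash
python3 -m jog '[[0,0,0,0,0,0],[0,0,0,0,0,0],[0,0,0,0,0,0],[0,0,0,0,0,0],[0,0,0,0,0,0],[0,0,0,0,0,0]]' 0 30
```

```text
t: 14.2
eef_pos: [0.5724, -0.0637, 0.0691]
ee_rot: [3.128, 0.003, 2.036]
force: [-0.4, -0.7, 0.4]
width: 0.0449
```

```bash
python3 -m jog '[[0,0,0,0,0,0],[0,0,0,0,0,0],[0,0,0,0,0,0]]'
```

```text
t: 14.5
eef_pos: [0.5724, -0.0636, 0.0691]
ee_rot: [3.128, 0.002, 2.037]
force: [-0.0, -0.3, 0.6]
width: 0.0377
```

```bash
python3 -m jog '[[0,0,10,0,0,0],[0,0,25,0,0,0],[0,0,30,0,0,0],[0,0,30,0,0,0],[0,0,30,0,0,0],[0,0,30,0,0,0],[0,0,20,0,0,0],[0,0,10,0,0,0],[0,0,0,0,0,0]]'
python3 -m jog '[[0,12,0,0,0,-0.02],[-4,28,1,0,0,-0.045],[-4,28,1,0,0,-0.045],[-4,28,1,0,0,-0.045],[-4,28,1,0,0,-0.045],[-4,28,1,0,0,-0.045],[-4,28,1,0,0,-0.045],[-4,28,1,0,0,-0.045],[-4,28,1,0,0,-0.045],[-4,28,1,0,0,-0.045],[-4,28,1,0,0,-0.04],[0,0,0,0,0,0]]'
```

```text
t: 15.4
eef_pos: [0.5678, -0.0643, 0.2639]
ee_rot: [3.132, 0.001, 2.035]
force: [0.0, 0.2, -2.7]
width: 0.0376
t: 16.6
eef_pos: [0.5167, 0.2357, 0.2561]
ee_rot: [-3.126, 0.005, 1.545]
force: [-0.2, -0.6, -1.8]
width: 0.0381
```

```bash
python3 -m jog '[[2,20,0,0,-0.006,0.006],[3,20,0,0,-0.006,0.005],[2,15,0,0,0,0],[0,0,0,0,0,0],[0,0,0,0,0,0],[0,0,0,0,0,0]]'
python3 - <<'E'
from h import *
import cv2
s=status.get_state(); im=eyes.grab_frame("wrist"); cv2.imwrite("pics/w5.png",im)
print(s["eef_pos"],s["ee_rot"],s["width"])
np.save("w5.npy",np.r_[s["eef_pos"],s["ee_rot"]])
E
```

```text
t: 17.2
eef_pos: [0.5219, 0.2924, 0.2503]
ee_rot: [-3.131, 0.011, 1.558]
force: [-0.5, -0.2, -2.3]
width: 0.0376
[0.52191975 0.29235658 0.25031065] [-3.13095775  0.01101707  1.55808131] 0.037646511917265986
```

View pics/w5.png

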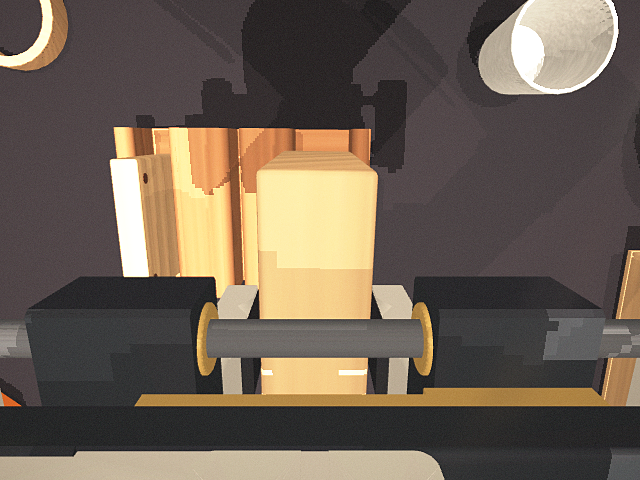

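The rack's robot-side edge is now at row 128, from columns 114 to 371. The wide groove lies at about columns 295-350, and the plaque's lower end at (273..348,152).

```bash
python3 - <<'E'
from h import *
a=np.load("w5.npy"); k=cam("wrist",dict(eef_pos=a[:3],ee_rot=a[3:]))
P=w(k,[(114,128),(371,128)],.058);print("rack edge",P.round(4),P.mean(0))
print("groove: block edge/wall inner edge top",w(k,[(295,130),(350,130)],.05).round(4))
print("plaque top",w(k,[(257,172),(378,172)],a[2]+.031).round(4).tolist())
print("plaque bottom",w(k,[(273,152),(348,152)],a[2]-.069).round(4).tolist())
print("thin top",w(k,[(111,160),(133,158)],.110).round(4).tolist())
E
```

```text
rack edge [[0.4465 0.1266 0.058 ]
 [0.4493 0.3387 0.058 ]] [0.44787252 0.23268029 0.058     ]
groove: block edge/wall inner edge top [[0.4499 0.2758 0.05  ]
 [0.4505 0.3221 0.05  ]]
plaque top [[0.4654, 0.2769, 0.2813], [0.4658, 0.314, 0.2813]]
plaque bottom [[0.463, 0.271, 0.1813], [0.4636, 0.3116, 0.1813]]
thin top [[0.4698, 0.1466, 0.11], [0.4686, 0.1626, 0.11]]
```

```bash
python3 -m jog '[[2,3,0,0.006,-0.005,0],[2,2,0,0.005,-0.004,0],[0,0,0,0,0,0],[0,0,-20,0,0,0],[0,0,-30,0,0,0],[0,0,-30,0,0,0],[0,0,-15,0,0,0],[0,0,0,0,0,0],[0,0,0,0,0,0],[0,0,0,0,0,0]]'
```

```text
t: 18.25
eef_pos: [0.5281, 0.2962, 0.1569]
ee_rot: [3.137, -0.006, 1.555]
force: [-0.2, 0.2, -2.0]
width: 0.0381
```

```bash
python3 -m jog '[[-2,1,-12,-0.004,0,0],[0,0,-12,0,0,0],[0,0,-8,0,0,0],[0,0,0,0,0,0],[0,0,0,0,0,0]]'
```

```text
t: 18.75
eef_pos: [0.5267, 0.2981, 0.1244]
ee_rot: [3.134, -0.004, 1.556]
force: [0.2, -0.1, -1.9]
width: 0.0379
```

```bash
python3 -m jog '[[0,0,-10,0,0,0],[0,0,-8,0,0,0],[0,0,0,0,0,0],[0,0,0,0,0,0]]'
```

```text
t: 19.15
eef_pos: [0.5269, 0.2982, 0.1049]
ee_rot: [3.134, -0.004, 1.556]
force: [0.1, -0.0, -1.6]
width: 0.0377
```

```bash
python3 -m jog '[[0,0,-10,0,0,0],[0,0,-8,0,0,0],[0,0,0,0,0,0],[0,0,0,0,0,0]]'
```

```text
t: 19.55
eef_pos: [0.527, 0.2982, 0.0854]
ee_rot: [3.134, -0.005, 1.556]
force: [0.4, 0.1, -2.1]
width: 0.0378
```

```bash
python3 -m jog '[[0,0,-4,0,0,0],[0,0,-2,0,0,0],[0,0,0,0,0,0],[0,0,0,0,0,0]]'
```

```text
t: 19.95
eef_pos: [0.5273, 0.2985, 0.0796]
ee_rot: [3.133, -0.005, 1.556]
force: [-0.4, 0.5, -1.8]
width: 0.0375
```

```bash
python3 -m jog '[[0,0,-1,0,0,0],[0,0,0,0,0,0],[0,0,0,0,0,0]]'; python3 -m jog '[[0,0,0,0,0,0],[0,0,0,0,0,0],[0,0,0,0,0,0],[0,0,0,0,0,0],[0,0,15,0,0,0],[0,0,25,0,0,0],[0,0,30,0,0,0],[0,0,30,0,0,0],[0,0,30,0,0,0],[0,0,0,0,0,0]]' 0.9
python3 -m jog '[[-8,-30,10,0,0,0],[-8,-30,10,0,0,0],[-8,-30,0,0,0,0],[-8,-30,0,0,0,0],[-8,-30,0,0,0,0],[-8,-30,0,0,0,0],[0,-30,0,0,0,0],[0,-30,0,0,0,0],[0,-30,0,0,0,0],[0,0,0,0,0,0],[0,0,0,0,0,0]]'
python3 - <<'E'
from h import *
import cv2
a=cv2.resize(eyes.grab_frame("scene")[90:250,290:480],None,fx=2.1,fy=2.1,interpolation=cv2.INTER_CUBIC)
b=cv2.resize(eyes.grab_frame("side")[190:360,190:380],None,fx=2.1,fy=2.1,interpolation=cv2.INTER_CUBIC)
o=np.zeros((max(a.shape[0],b.shape[0]),798,3),np.uint8);o[:a.shape[0],:a.shape[1]]=a;o[:b.shape[0],399:399+b.shape[1]]=b
cv2.imwrite("pics/c6.png",o)
E
```

```text
t: 20.25
eef_pos: [0.5276, 0.2989, 0.0798]
ee_rot: [3.132, -0.006, 1.556]
force: [-0.9, -0.0, -1.5]
width: 0.0377
t: 21.25
eef_pos: [0.5275, 0.298, 0.214]
ee_rot: [3.132, -0.004, 1.556]
force: [0.2, -0.7, -0.1]
width: 0.0787
t: 22.35
eef_pos: [0.475, 0.0187, 0.2325]
ee_rot: [3.131, -0.006, 1.557]
force: [-0.1, 0.7, -0.7]
width: 0.0787
```

View pics/c6.png

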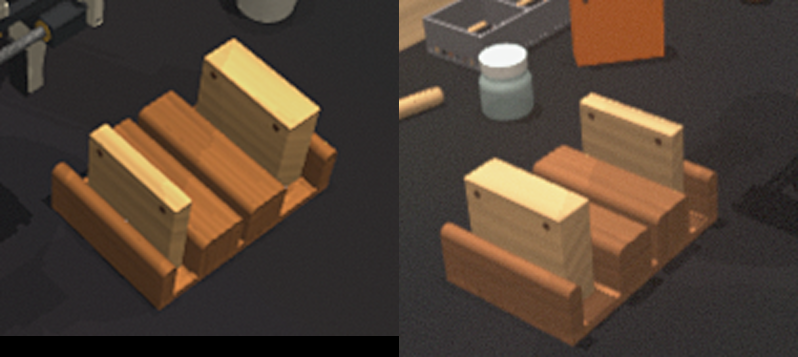

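Both plaques stand upright in their slots, thin in the medium and thick in the wide, with the gripper clear. One numeric check from this view, then I hand in.

```bash
python3 - <<'E'
from h import *
from station import workorder
k=cam("scene"); f=lambda L:np.array(L)/2.1+[290,90]
for z in (.11,):
    rep("thick",w(k,f([(235,39),(319,108),(290,130),(203,67)]),z)); rep("thin",w(k,f([(107,124),(190,200),(173,211),(90,135)]),z))
k=cam("side"); f=lambda L:(np.array(L)-[399,0])/2.1+[190,190]
rep("thick side",w(k,f([(495,158),(588,197),(558,222),(466,180)]),.11)); rep("thin side",w(k,f([(590,94),(682,126),(675,136),(581,103)]),.11))
print(workorder.job_done())
E
```

```text
thick c [0.5268 0.295  0.11  ] sides [0.1066 0.0377 0.1018 0.0468] yaw [  -1.8  -89.1 -176.9   96.7]
thin c [0.5233 0.1498 0.11  ] sides [0.1063 0.0187 0.1057 0.0195] yaw [ -1.6 -93.2 178.9  88.7]
thick side c [0.5225 0.3003 0.11  ] sides [0.1058 0.0406 0.1046 0.0393] yaw [179.6  92.1  -1.2 -86. ]
thin side c [0.5208 0.1537 0.11  ] sides [0.1082 0.0183 0.1091 0.0187] yaw [-179.8  104.     0.5  -79. ]
the job is handed in; nothing more can be done
None
```

Both plaques are in the rack: the thin one in the medium slot and the thick one in the wide slot. I let go of each on the slot floor, moved the arm clear and handed the job in at about 22 s of the 58 s. The hand-in reported no verdict.

| | Centre in scene view (x, y) | Centre in side view (x, y) | Estimated slot centre (x, y) |
|---|---|---|---|
| Thin plaque, medium slot | (0.523, 0.150) | (0.521, 0.154) | about (0.524, 0.152) |
| Thick plaque, wide slot | (0.527, 0.295) | (0.523, 0.300) | about (0.524, 0.297) |

- **Position:** each plaque is within about 4 mm of its slot's centre, and within about 2° of the slot direction along its long edges. The two cameras differ by about 4–5 mm, which is well inside the tolerances.
- **Seating:** when I let go, the gripper height put both undersides within about 1 mm of the slot floor. Both looked upright in the last picture. I saw no clear contact force on the way down, so seating rests on the heights and that picture.
- **Forces:** the wrist force stayed under 3 N in the readings taken between moves.

No check failed.

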